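# Clamp the exam lamp's foot tube with a U-clamp

### The job

Take the wide U-clamp (blue grip) out of its parking block, pass its two legs down astride the lamp's foot tube and through both holes of the strip below, then press it down until the orange pad is fully home on the tube, and let go, leaving the clamp upright. The strip has been shoved some way along the tube towards the lamp, so feel for the holes with light pressure, without squashing the strip's rubber buffers, and do not ram the clamp onto the lamp; leave everything else on the counter where it is.

Things in the scene. Friction and masses are not known exactly. Their poses are not given: they have to be found in the camera images.
- wide_grip (a point): Centre of the blue grip (40 x 16 x 36 mm in own x, y, z) of the wide U-clamp; pinch it the 16 mm way, along own y. Own x runs from leg to leg, z up. Steel legs of 8 mm round bar, 36 mm apart centre to centre (28 mm clear), their rounded tips 87 mm below this point; the crossbar/grip underside is 19 mm below it. About 120 g.
- block_a: White parking block (80 x 44 x 72 mm high, fixed, origin under its middle) in which the wide U-clamp stands at the start: legs down in two holes, grip just above the block's top. Draw the clamp straight up by 75 mm or more to free it.
- lampmount: Saddle of the examination lamp, fixed to the counter; origin on the counter at its middle, z up. The lamp's white foot tube lies along own y from y = +104 to -170 mm on two supports (y = -73 and +73 mm); at the -y end it bends up into the lamp, about 245 mm high, head at y = -365 mm.
- tube_mid (a point): On the axis of the white tube (22 mm diameter) over the saddle's middle, 72 mm above the counter; axes as the saddle's. The U-clamp goes down over the tube 5 to 26 mm from here towards the lamp (-y), wherever the strip's holes are.
- strip_top (a point): A fixed point over the saddle's middle, 52 mm up, at the height of the top of the holed aluminium strip (90 x 68 x 6 mm, long way along x, under the tube). Its two 11 mm holes are at x = -18 and +18 mm, but not here: the strip was shoved along the tube towards the lamp, so they lie at saddle y = -5 to -26 mm, different each time and not measured.
- strip (a joint): How far the holed strip is pushed down on its rubber buffers, m (noisy): 0 = free; 1 mm per 2.5 N, straight down only; 5 mm (12 N) squashes them. Leg tips resting lightly on it drop into the holes when slid along the tube. Under the strip there is free space for the legs down to 6 mm above the counter.
- pad (a joint): How far the orange pinch pad on the tube (20 mm wide, 56 long from saddle y = -36 to +20, 6 thick) is pushed down, m: 0 = raised (top 99 mm above the counter; 0 to 2 mm down at the start), 0.010 = home on a hard stop (top 89 mm up; clamp's grip centre then about 108 mm up). Pushed by the clamp's crossbar it slides stiffly (about 8 N, a little more if fast) and stays.
- narrow_grip (a point): Centre of the red grip (28 x 16 x 36 mm) of another U-clamp, too narrow for this tube (legs 24 mm apart), parked in a like block; the two blocks may swap places. Leave it.
- bottle_a: Bystander: white pill jar, 44 mm across, 85 mm high, origin under its middle.
- bottle_b: Bystander: amber pill jar, 40 mm across, 80 mm high, origin under its middle.
- carton: Bystander: cardboard medicine carton 60 x 100 x 45 mm, origin under its middle.
- beaker: Bystander: blue plastic cup, 70 mm across, 80 mm high, origin under its middle.
- labels: Bystander: yellow box of labels 50 x 70 x 30 mm, origin under its middle.
- wrench: Bystander: wrench lying on the counter; leave it.

How it is judged:
On the way, in this order (a step that is already met when the one before it is completed fails the run):
1. both legs of the wide U-clamp are astride the tube and at least 9 mm down through the strip's holes (x of wide_grip in the frame of lampmount between -0.004 and 0.004 m and y of wide_grip in the frame of lampmount between -0.03 and -0.001 m and z of wide_grip in the frame of lampmount below 0.13 m and angle between wide_grip's own z axis and vertical below 0.1 rad), for 0.1 s.
2. the clamp has pressed the pad home (9 mm or more) (value of joint pad above 0.009 m and z of wide_grip in the frame of lampmount below 0.113 m), for 0.1 s.
At the end, for the whole second after the job is handed in: Clamp upright (0.1 rad), square to the tube (0.15 rad), both legs through the strip: grip centre 103-113 mm up, within 4 mm of the tube axis, y from -30 to -1 mm along the saddle; pad 9 mm or more down, strip under 3 mm down; clamp released (all of step 2 and x of wide_grip in the frame of lampmount between -0.004 and 0.004 m and y of wide_grip in the frame of lampmount between -0.03 and -0.001 m and z of wide_grip in the frame of lampmount above 0.103 m and angle between wide_grip's own z axis and vertical below 0.1 rad and angle between the x axis of wide_grip and the x axis of lampmount, either way round below 0.15 rad and value of joint strip below 0.003 m); the robot touches nothing.
It fails at once if the strip is pushed down 5 mm or more on its buffers (value of joint strip above 0.005 m).
It fails at once if anything presses on the lamp, its tube or pad with more than 40 N (contact force between lampmount and anything else above 40 N).
It fails at once if a bystander or the narrow clamp is moved by more than 30 mm (distance of any of narrow_grip, bottle_a, bottle_b, carton, beaker, labels, wrench from where it was at the start of the episode above 0.03 m).
It also fails if it takes over 64 s, if anything falls off the work surface, if the arm or the gripper's body presses on something with over 40 N, if the wrist force passes 120 N, or if a joint passes its speed limit or range.

### The arm

A 6-joint arm with a two-finger parallel gripper is mounted at the origin on the work surface. World frame = base frame: x ahead of the robot, y to its left, z up, the work surface at z = 0. Lengths are in m, angles in rad, forces in N, time in s.
With the tool pointing down it reaches from about 0.35 to 0.85 m from the base axis. Payload 8.1 kg.
Tool frame: the origin (TCP) lies on the centre line of the jaws, within the pads' length; the fingertips stand robot.finger_overhang ahead of it and the grasp point (between the pads) lies 5 mm behind it (robot.finger_overhang is the distance from the TCP to the fingertips, in m); z points along the fingers, y is the direction in which the jaws open and shut (so a half turn about z gives the same grasp; the last joint's range is limited). The gripper opens to 93 mm and grips with 3 to 60 N. Pads are 15 mm wide; open, the fingers measure 128 mm over their backs; the gripper's body (75 mm by 188 mm) begins 65 mm behind the grasp point.
Start: joints at [-1.32, 0.13, 1.488, -0, 1.523, -0.085], TCP at [0.198, -0.566, 0.233] pointing down, gripper open.
Joint ranges: [-2.96, 2.96], [-0.89, 2.26], [0.02, 2.5], [-1.34, 4.48], [0, 2.73], [-2.66, 2.66]. Speed limits (rad/s): [2.39, 2.39, 2.79, 3.14, 3.14, 3.14].

### API

Orientations are given as a rotation vector (axis times angle).
In Python, from plant import robot gives the robot as it stands. The module is installed in compiled form; this text tells all that it offers.
- The arm moves only by the tool carry_out, never from a script. Its argument "commands" is a list that holds one entry, the list of rows, each a list of 4 numbers: the shift along the tool's x, y, z in cm, then the turn about the tool's z in degrees. In form: [[[tx, ty, tz, roll], ...]]. A call has 1 to 20 rows; each row shifts and turns the commanded pose from where the row before left it, along the tool's axes as they then stand; what a row does not reach is not made up. A row lasts 1/12 s, in which the tool goes at most 41.7 mm and 7.16 degrees, less where a joint would pass 70% of its speed; a pose out of reach is approached as far as the arm can. A call is refused whole if a number of a shift passes 4.17 or a number of a turn 7.16, either way. A call with a gripper value outside its range is refused whole. "claw" is the finger opening in cm, from 0 to 9.3, set as the call begins (left out, the last holds). The fingers move at their own pace and stop on an object; "grip_force" is the grip in N (left out, the last holds). Time passes only in rows, so rows that do not move let the fingers close. It gives the time, the measured TCP pose, the force and the opening at its end, in the units of the state.
- robot.read_state(): the state, without advancing time (a new reading comes with each control period).
- robot.read_camera(name): name is "side" or "top"; returns the picture (420x560x3 uint8, red, green, blue); there is no depth.
- robot.camera_params(name): a dict with "mtx" (3x3 intrinsics, pixels), "dist_coeffs" ([k1, k2, p1, p2, k3] as OpenCV has them; the pictures are not rectified), "R" (3x3) and "t" (3): a world point X has camera coordinates R X + t. Camera axes: x right, y down, z forward; pixel columns grow to the right and rows downward; lengths in m; the calibration is good to about 2 mm. A picture is of the moment at which its call begins. camera_params takes no time and is no camera call.
- robot.close_job(): hands the job in, once; it reports no verdict.
The state is a dict: "t": time; "q": joint angles; "dq": joint speeds; "joint_torque": joint torques, N m; "tool_pos": TCP position; "orientation": TCP orientation; "force": force on the tool from outside, world axes, zero at the start; "wrist_torque": the same for the moment, N m; "opening": finger opening in m.
Only numpy, scipy, OpenCV 4.12 (cv2) and the standard library are available. Lean on these libraries where they do the work, as an engineer would, in place of code of your own. Each camera call takes 0.05 s, during which the arm holds its last target.

## Working session

There is one attempt and no reset: what is moved stays moved. The work goes in short steps, Python scripts to look and compute and a tool call to move; the robot and the scene stay as the last step left them, time stands still between calls to the robot, and variables do not carry over. Pictures are saved under pics/ and viewed, and the job is handed in when it is done.

Besides the shell and the picture viewer there is one more tool, called after "Call:" as name(argument=value, ...), one argument or row to a line, values as JSON. carry_out: Moves the arm, as the interface text tells. Its arguments: {"type":"object","properties":{"commands":{"type":"array","items":{"type":"array","items":{"type":"array","items":{"type":"number"}}}},"claw":{"type":"number"},"grip_force":{"type":"number"}},"required":["commands"]}

```bash
mkdir -p pics
python3 - <<'E'
from plant import robot
import cv2,numpy as np
for n in("side","top"):
    im=robot.read_camera(n); cv2.imwrite(f"pics/{n}0.png",im[:,:,::-1]); np.save(f"pics/{n}0.npy",im)
    p=robot.camera_params(n); print(n,p)
print(robot.read_state(), robot.finger_overhang)
E
```

```text
side {'mtx': array([[512.60302315,   0.        , 266.23255052],
       [  0.        , 512.60302315, 204.44744925],
       [  0.        ,   0.        ,   1.        ]]), 'dist_coeffs': array([0.04914681, 0.        , 0.        , 0.        , 0.        ]), 'R': array([[-0.90271059, -0.43011582, -0.01067565],
       [-0.22366444,  0.49032584, -0.84235075],
       [ 0.36754293, -0.75801118, -0.53882394]]), 't': array([0.54080589, 0.17129541, 1.01830314])}
top {'mtx': array([[512.61607734,   0.        , 268.76152894],
       [  0.        , 512.61607734, 208.58150678],
       [  0.        ,   0.        ,   1.        ]]), 'dist_coeffs': array([-0.09819286,  0.        ,  0.        ,  0.        ,  0.        ]), 'R': array([[-4.09983095e-04, -9.99989126e-01,  4.64539415e-03],
       [-9.77849896e-01, -5.71415969e-04, -2.09306606e-01],
       [ 2.09306984e-01, -4.62831036e-03, -9.77839028e-01]]), 't': array([0.04252635, 0.57778277, 1.33480743])}
{'t': 0.1, 'q': array([-1.32043932e+00,  1.31112818e-01,  1.48919830e+00, -3.31247053e-05,
        1.52300903e+00, -8.53904276e-02]), 'dq': array([ 0.00134333, -0.00147787, -0.00188135, -0.00233072, -0.00045315,
        0.00056452]), 'joint_torque': array([ 8.56280931e-04, -5.61342931e+01, -4.93096983e+01,  7.69882207e-02,
        2.90779013e-02, -6.19816842e-05]), 'tool_pos': array([ 0.19757318, -0.565997  ,  0.23166077]), 'orientation': array([-3.09573382e+00, -5.24632500e-01,  2.75211466e-04]), 'force': array([ 0.28748806, -0.7046229 , -0.36609608]), 'wrist_torque': array([ 0.00513356, -0.06040786, -0.02585815]), 'opening': 0.0927622716653019} 0.014
```

View pics/side0.png

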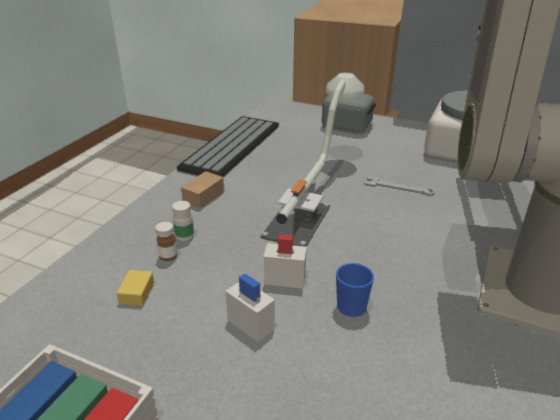

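View pics/top0.png

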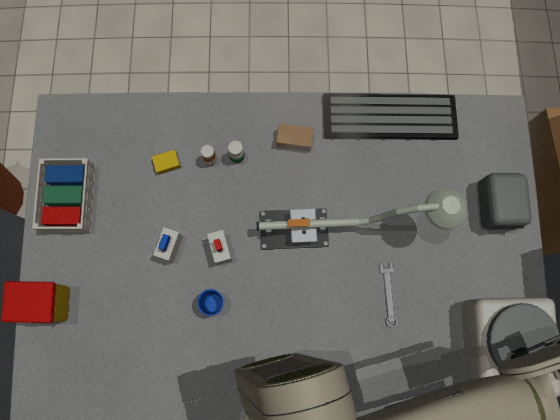

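The side view shows the blue grip at about (250,287), in the nearer block, and the red one at (286,244). The orange pad is at (299,187). In the top view the blue grip is at (165,242) and the pad at (298,223), with the tube running along the image's x axis.

```bash
cat > h.py <<'E'
import cv2,numpy as np
from plant import robot
P={n:robot.camera_params(n) for n in("side","top")}
def ray(n,uv):
    p=P[n]; u=cv2.undistortPoints(np.array([[uv]],float),p['mtx'],p['dist_coeffs'])[0,0]
    d=p['R'].T@np.array([u[0],u[1],1]); return -p['R'].T@p['t'], d/np.linalg.norm(d)
def plane(n,uv,z):
    c,d=ray(n,uv); return c+d*(z-c[2])/d[2]
def tri(a,b):
    c1,d1=ray("side",a);c2,d2=ray("top",b)
    s=np.linalg.lstsq(np.c_[d1,-d2],c2-c1,rcond=None)[0]
    p,q=c1+s[0]*d1,c2+s[1]*d2; return (p+q)/2,np.linalg.norm(p-q)
def proj(n,X):
    p=P[n]; return cv2.projectPoints(np.array([X],float),cv2.Rodrigues(p['R'])[0],p['t'],p['mtx'],p['dist_coeffs'])[0][0,0]
def mask(im,lo,hi,box):
    h=cv2.cvtColor(im,cv2.COLOR_RGB2HSV); m=cv2.inRange(h,np.array(lo),np.array(hi)); r=np.zeros_like(m)
    x0,y0,x1,y1=box; r[y0:y1,x0:x1]=m[y0:y1,x0:x1]; return r
def cen(m):
    M=cv2.moments(m,True); return M['m10']/M['m00'],M['m01']/M['m00'],M['m00']
def crop(im,box,k,f):
    x0,y0,x1,y1=box; cv2.imwrite(f,cv2.resize(im[y0:y1,x0:x1,::-1],None,fx=k,fy=k,interpolation=cv2.INTER_CUBIC))
E
python3 - <<'E'
from h import *
s=np.load('pics/side0.npy');t=np.load('pics/top0.npy')
crop(s,(205,150,345,350),3,'pics/s_c.png'); crop(t,(140,195,340,270),4,'pics/t_c.png')
B=((105,120,60),(125,255,255))
ms=mask(s,*B,(230,265,270,305)); mt=mask(t,*B,(145,225,185,260))
for n,m in(("s",ms),("t",mt)):
    print(n,cen(m),cv2.minAreaRect(cv2.findNonZero(m)))
print(tri(cen(ms)[:2],cen(mt)[:2]))
O=((4,140,100),(16,255,255))
os_=mask(s,*O,(285,170,315,200)); ot=mask(t,*O,(275,210,320,235))
for m in(os_,ot): print(cen(m),cv2.minAreaRect(cv2.findNonZero(m)))
print(tri(cen(os_)[:2],cen(ot)[:2]))
E
```

```text
s (248.96378830083566, 286.3593314763231, 359.0) ((248.3558807373047, 286.2264709472656), (25.693326950073242, 17.486801147460938), 32.47119140625)
t (163.94957983193277, 242.11764705882354, 119.0) ((163.9499969482422, 242.15000915527344), (7.589465618133545, 15.495159149169922), 18.434947967529297)
(array([0.48036783, 0.31896792, 0.09027653]), np.float64(0.001139291449529987))
(298.43564356435644, 186.06930693069307, 101.0) ((298.4615173339844, 185.8076934814453), (7.211102485656738, 15.254256248474121), 33.690067291259766)
(298.21014492753625, 222.42753623188406, 138.0) ((298.0, 222.5), (7.0, 20.0), 90.0)
(array([ 0.5328859 , -0.03544601,  0.09212521]), np.float64(0.0016347489217879362))
```

View pics/s_c.png

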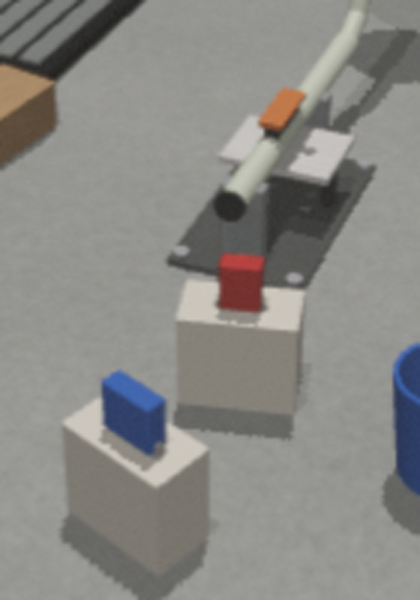

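View pics/t_c.png

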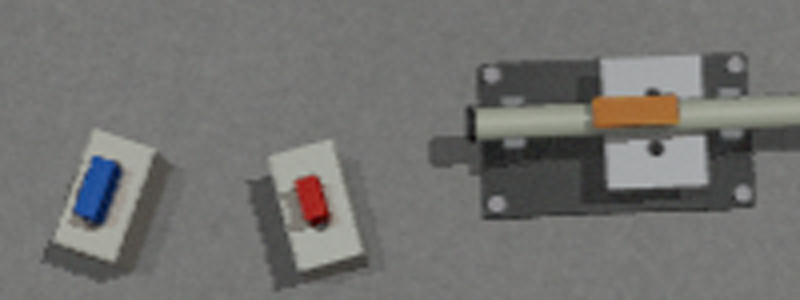

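The zoomed crops show the strip's holes: one at about top px (304,232), the other partly under the tube at (303,218). They sit at the middle of the light strip. I'll measure the strip, tube and block top.

Run:
```python
from h import *
t=np.load('pics/top0.npy');s=np.load('pics/side0.npy')
h=cv2.cvtColor(t,cv2.COLOR_RGB2HSV)
for c in [(298,234),(310,230),(275,226),(345,224),(170,232),(160,255),(265,215),(230,215),(304,232),(303,218),(300,213),(212,240)]: print(c,t[c[1],c[0]],h[c[1],c[0]])
print(t[195:250,300].tolist()[12:50:1])
```

```text
(298, 234) [165 166 168] [110   5 168]
(310, 230) [165 169 170] [ 96   8 170]
(275, 226) [148 151 138] [ 37  22 151]
(345, 224) [135 138 126] [ 38  22 138]
(170, 232) [166 168 158] [ 36  15 168]
(160, 255) [167 168 158] [ 33  15 168]
(265, 215) [69 70 70] [90  4 70]
(230, 215) [113 114 112] [ 45   4 114]
(304, 232) [49 49 49] [ 0  0 49]
(303, 218) [61 53 50] [ 8 46 61]
(300, 213) [164 167 168] [ 98   6 168]
(212, 240) [168 169 161] [ 34  12 169]
[[117, 116, 114], [121, 120, 120], [140, 141, 142], [163, 165, 166], [164, 166, 168], [163, 164, 167], [164, 167, 168], [164, 166, 169], [165, 167, 169], [163, 165, 167], [166, 167, 169], [161, 163, 163], [164, 121, 77], [164, 107, 55], [162, 104, 52], [162, 103, 49], [164, 108, 55], [164, 107, 55], [164, 108, 53], [94, 73, 52], [85, 87, 79], [90, 90, 86], [96, 93, 93], [161, 164, 165], [164, 167, 169], [166, 168, 169], [165, 167, 169], [164, 167, 167], [165, 167, 169], [167, 168, 170], [164, 167, 169], [165, 168, 170], [164, 167, 168], [166, 169, 170], [164, 167, 169], [67, 69, 68], [45, 47, 48], [43, 42, 41]]
```

Run:
```python
from h import *
t=np.load('pics/top0.npy');s=np.load('pics/side0.npy')
crop(t,(255,200,335,255),10,'pics/t_d.png'); crop(s,(255,165,335,245),7,'pics/s_d.png')
crop(t,(145,220,190,270),12,'pics/t_e.png')
```

```text
(no output)
```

View pics/t_d.png

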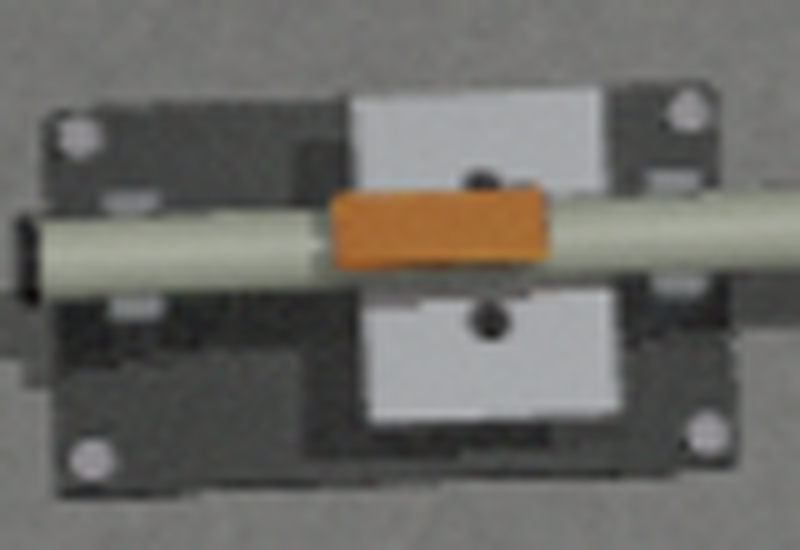

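View pics/s_d.png

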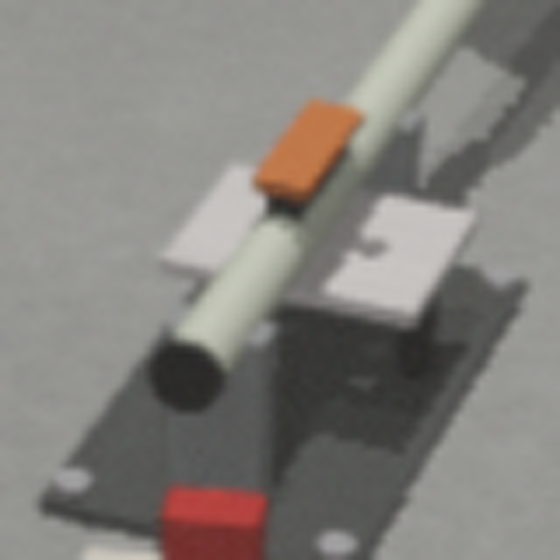

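View pics/t_e.png

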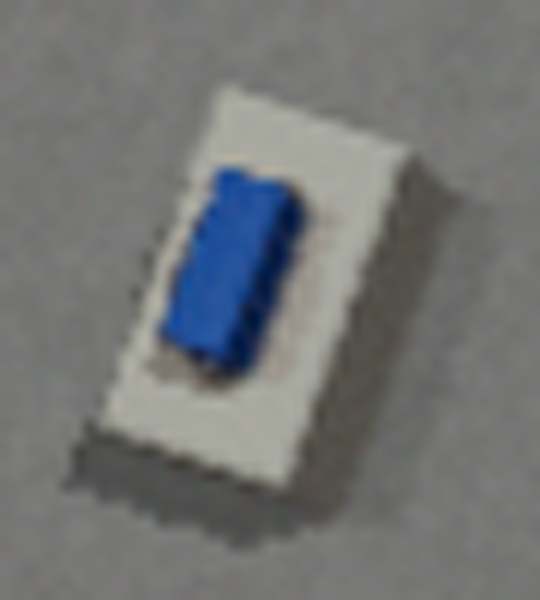

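Run:
```python
from h import *
t=np.load('pics/top0.npy');s=np.load('pics/side0.npy')
def src(c,k,o): return [(c[0]+.5)/k-.5+o[0],(c[1]+.5)/k-.5+o[1]]
def rep(name,cam,cs,k,o,z):
    X=np.array([plane(cam,src(c,k,o),z) for c in cs]); c=X.mean(0)
    e=np.diff(np.vstack([X,X[:1]]),axis=0)[:,:2]
    print(name,cam,"c",c.round(4),"len",np.linalg.norm(e,axis=1).round(4),"ang",np.degrees(np.arctan2(e[:,1],e[:,0])).round(1)); return c
rep("strip","top",[(350,97),(605,87),(622,412),(370,423)],10,(255,200),.052)
rep("strip","side",[(238,163),(475,210),(412,322),(160,258)],7,(255,165),.052)
for z in(.052,):print("hole",plane("top",src((490,321),10,(255,200)),z),plane("side",src((376,246),7,(255,165)),z))
rep("block","top",[(222,85),(410,150),(290,492),(100,425)],12,(145,220),.072)
# side block crop s_c k3 offset(205,150)
rep("block","side",[(103,390-0),(209,451),(160,484),(64,424)],3,(205,150),.072)
rep("pad","top",[(332,192),(545,186),(548,258),(336,268)],10,(255,200),.098)
rep("bolts","top",[(80,135),(688,110),(708,433),(92,458)],10,(255,200),.008)
# tube edges
h=cv2.cvtColor(t,cv2.COLOR_RGB2HSV).astype(int)
L=[]
for u in list(range(262,285))+list(range(313,350)):
    col=t[205:245,u].astype(int); m=(cv2.cvtColor(t[205:245,u:u+1],cv2.COLOR_RGB2HSV)[:,0,1]>13)&(col.sum(1)>270)
    r=np.where(m)[0]
    if len(r)>4: L.append((u,205+(r.min()+r.max())/2,len(r)))
L=np.array(L); print(L[::6])
W=np.array([plane("top",l[:2],.072) for l in L]); pf=np.polyfit(W[:,1],W[:,0],1); print("tube x=a*y+b",pf,np.std(W[:,0]-np.polyval(pf,W[:,1])), "end",plane("top",(257.5,226),.072))
```

```text
strip top c [ 0.5342 -0.0514  0.052 ] len [0.0701 0.0901 0.0684 0.0903] ang [ -87.7 -178.1   92.5    2.9]
strip side c [ 0.531  -0.0472  0.052 ] len [0.0868 0.0748 0.0914 0.0684] ang [-176.9   94.3   -1.   -89.2]
hole [ 0.51566159 -0.05198215  0.052     ] [ 0.51161473 -0.04953079  0.052     ]
block top c [0.48   0.3176 0.072 ] len [0.0453 0.0804 0.0455 0.0804] ang [-108.9  162.6   71.1  -17.5]
block side c [0.4791 0.3212 0.072 ] len [0.0845 0.0389 0.0772 0.0375] ang [ 165.2   68.7  -15.7 -100.4]
pad top c [ 0.5334 -0.0358  0.098 ] len [0.0563 0.0193 0.056  0.0204] ang [ -88.3 -178.6   92.7    2.5]
bolts top c [ 0.5338 -0.028   0.008 ] len [0.1722 0.0923 0.1723 0.092 ] ang [ -87.6 -177.8   92.3    2.2]
[[262.  225.5   8. ]
 [268.  225.    7. ]
 [274.  224.5   8. ]
 [280.  224.5   8. ]
 [314.  223.    7. ]
 [320.  222.5   8. ]
 [326.  222.5   8. ]
 [332.  222.5   8. ]
 [338.  222.    7. ]
 [344.  221.5   8. ]]
tube x=a*y+b [-0.04334693  0.53237839] 0.0005347295316456291 end [0.5276458 0.0728463 0.072    ]
```

Call:
carry_out(
  commands=[
    [[0,0,0,-7.14],[0,0,0,-7.14],[0,0,0,-7.14],[0,0,0,-7.14],[0,0,0,-7.14],[0,0,0,-7.14],[0,0,0,-7.14],[0,0,0,-7.14],[0,0,0,-7.14],[0,0,0,-7.14],[0,0,0,-7.14],[0,0,0,-7.14],[0,0,0,-7.14],[0,0,0,-7.14],[0,0,0,-7.14],[0,0,0,-7.14],[0,0,0,-7.14],[0,0,0,-7.14],[0,0,0,-7.14],[0,0,0,-7.14]],
  ],
  claw=5,
)

```text
t: 1.77
tool_pos: [0.1976, -0.5662, 0.232]
orientation: [-0.481, -3.104, -0.002]
force: [0.5, -0.2, 0.1]
opening: 0.0504
```

Call:
carry_out(
  commands=[
    [[0,4,0,0],[0,4,0,0],[0,4,0,0],[0,4,0,0],[0,4,0,0],[0,4,0,0],[0,4,0,0],[0,4,0,0],[0,4,0,0],[0,4,0,0],[0,4,0,0],[0,4,0,0],[0,4,0,0],[0,4,0,0],[0,4,0,0],[0,4,0,0],[0,4,0,0],[0,4,0,0],[0,4,0,0],[0,4,0,0]],
  ],
)

```text
t: 3.43
tool_pos: [0.4443, 0.1968, 0.2323]
orientation: [-0.489, -3.103, 0.0]
force: [-0.1, -0.9, 1.0]
opening: 0.0499
```

```bash
cat > st.py <<'E'
from plant import robot
import numpy as np,cv2
from scipy.spatial.transform import Rotation as Ro
def st(target=None):
    s=robot.read_state(); R=Ro.from_rotvec(s['orientation']).as_matrix()
    print('t',round(s['t'],2),'pos',s['tool_pos'].round(4),'yang',np.degrees(np.arctan2(R[1,1],R[0,1])).round(2),'z',R[:,2].round(3),'F',s['force'].round(1),'M',s['wrist_torque'].round(2),'op',round(s['opening'],4),'q',s['q'].round(2))
    if target is not None: print('tool-frame cm to target',(R.T@(np.array(target)-s['tool_pos'])*100).round(2))
E
python3 -c "
from st import *
st([.480,.318,.16])"
```

```text
t 3.43 pos [0.4443 0.1968 0.2323] yang 72.07 z [-0. -0. -1.] F [-0.1 -0.9  1. ] M [ 0.04 -0.2   0.  ] op 0.0499 q [ 0.31 -0.18  1.8  -0.    1.53 -0.95]
tool-frame cm to target [ 0.33 12.63  7.22]
```

Call:
carry_out(
  commands=[
    [[0.1,3.5,0,0],[0.1,3.5,0,0],[0.1,3.5,0,0],[0,2.1,2,0],[0,0,3,0],[0,0,2.2,0],[0,0,0,0],[0,0,0,0]],
  ],
)

```text
t: 4.1
tool_pos: [0.4791, 0.3147, 0.1589]
orientation: [-0.49, -3.1, 0.004]
force: [0.6, -0.0, 1.0]
opening: 0.0501
```

```bash
python3 -c "
from st import *
from h import *
st([.480,.318,.092])
s=robot.read_camera('side');t=robot.read_camera('top')
a=s[220:350,190:330];b=t[190:290,110:240]
cv2.imwrite('pics/p1.png',np.hstack([cv2.resize(a,(420,390),interpolation=2),cv2.resize(b,(380,390),interpolation=2)])[:,:,::-1])
"
```

```text
t 4.1 pos [0.4791 0.3147 0.1589] yang 72.05 z [-0.004 -0.002 -1.   ] F [ 0.6 -0.   1. ] M [ 0.03 -0.16 -0.  ] op 0.0501 q [ 0.49  0.11  1.65 -0.    1.39 -0.77]
tool-frame cm to target [-0.    0.37  6.69]
```

View pics/p1.png

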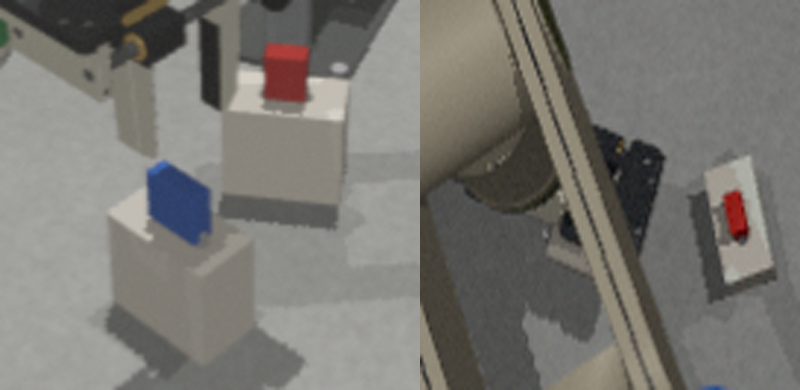

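The fingers hang on either side of the blue grip (side view, left finger tip at crop (137,150), right at (212,105)). I'll go down and pinch.

Call:
carry_out(
  commands=[
    [[0,0.37,1,0],[0,0,2,0],[0,0,2,0],[0,0,1.2,0],[0,0,0.5,0],[0,0,0,0],[0,0,0,0],[0,0,0,0]],
  ],
)

```text
t: 4.87
tool_pos: [0.4825, 0.3193, 0.0951]
orientation: [0.49, 3.101, 0.002]
force: [0.4, -0.0, 0.4]
opening: 0.0502
```

```bash
python3 -c "
from st import *
from h import *
st([.480,.318,.092])
s=robot.read_camera('side')
crop(s,(200,230,300,350),5,'pics/p2.png')
"
```

```text
t 4.87 pos [0.4825 0.3193 0.0951] yang 72.03 z [ 0.002  0.001 -1.   ] F [ 0.4 -0.   0.4] M [ 0.05 -0.17 -0.01] op 0.0502 q [ 0.5   0.18  1.69  0.    1.27 -0.76]
tool-frame cm to target [ 0.2  -0.2   0.31]
```

View pics/p2.png

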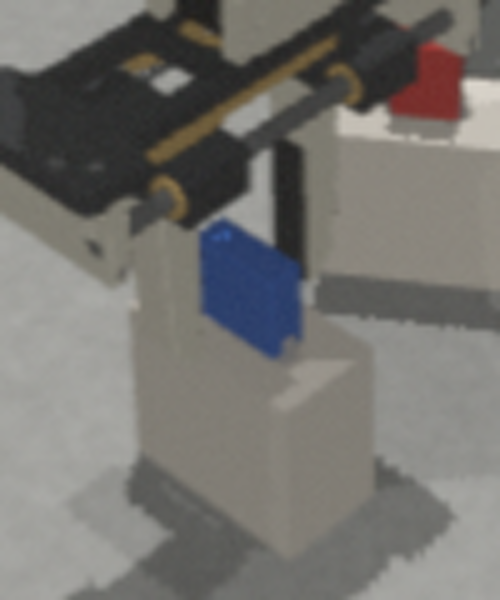

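Call:
carry_out(
  commands=[
    [[0,0,0,0],[0,0,0,0],[0,0,0,0]],
  ],
)

```text
t: 5.17
tool_pos: [0.4819, 0.319, 0.0942]
orientation: [0.49, 3.102, 0.001]
force: [0.4, -0.8, 0.6]
opening: 0.0499
```

Call:
carry_out(
  commands=[
    [[0.15,-0.05,0.2,0],[0,0,0,0],[0,0,0,0],[0,0,0,0],[0,0,0,0],[0,0,0,0]],
  ],
  claw=0,
  grip_force=40,
)

```text
t: 5.67
tool_pos: [0.48, 0.3188, 0.0917]
orientation: [0.49, 3.103, -0.0]
force: [0.6, -0.2, -1.7]
opening: 0.0156
```

```bash
python3 -c "
from st import *
for i in range(1): st([.480,.319,.092])
"
```

```text
t 5.67 pos [0.48   0.3188 0.0917] yang 72.04 z [ 0. -0. -1.] F [ 0.6 -0.2 -1.7] M [ 0.04 -0.17  0.03] op 0.0156 q [ 0.5   0.18  1.7  -0.    1.26 -0.76]
tool-frame cm to target [ 0.01  0.02 -0.03]
```

Call:
carry_out(
  commands=[
    [[0,0,-1,0],[0,0,-1.5,0],[0,0,-1.5,0],[0,0,-1.5,0],[0,0,-1.5,0],[0,0,-2,0],[0,0,-2,0],[0,0,-2,0],[0,0,0,-6.8],[0,0,0,-6.8],[0,0,0,-6.7],[0,0,0,0],[0,0,0,0]],
  ],
)

```text
t: 6.75
tool_pos: [0.4799, 0.3188, 0.2221]
orientation: [-0.058, 3.141, 0.0]
force: [-0.9, 0.1, -1.1]
opening: 0.0161
```

```bash
python3 -c "
from st import *
from h import *
st([.5344,-.0514,.222])
s=robot.read_camera('side')
crop(s,(200,190,320,350),4,'pics/p3.png')
"
```

```text
t 6.75 pos [0.4799 0.3188 0.2221] yang 92.13 z [ 0.  0. -1.] F [-0.9  0.1 -1.1] M [ 0.07 -0.15  0.02] op 0.0161 q [ 0.5   0.07  1.57  0.    1.5  -1.11]
tool-frame cm to target [ -4.07 -37.2    0.  ]
```

View pics/p3.png

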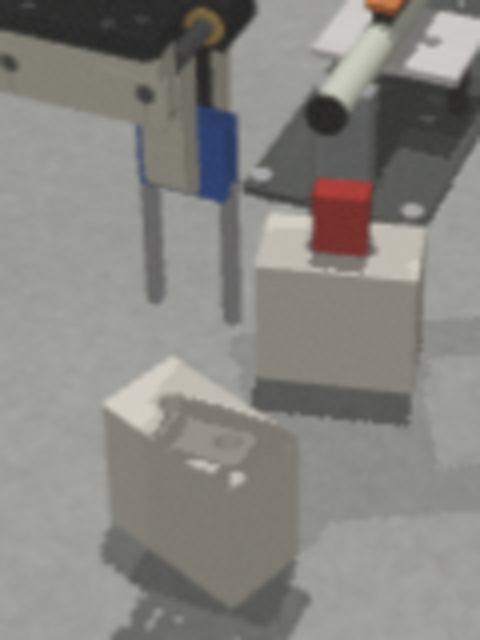

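The block is empty and the clamp hangs upright in the fingers (crop legs at x=152 and 230). I'll carry it over the strip.

Call:
carry_out(
  commands=[
    [[-0.2,-1.7,0,0],[-0.4,-3.5,0,0],[-0.4,-3.5,0,0],[-0.4,-3.5,0,0],[-0.4,-3.5,0,0],[-0.4,-3.5,0,0],[-0.4,-3.5,0,0],[-0.4,-3.5,0,0],[-0.4,-3.5,0,0],[-0.4,-3.5,0,0],[-0.2,-2.5,0,0],[-0.1,-1.2,0,0],[0,0,0,0],[0,0,0,0],[0,0,0,0],[0,0,0,0]],
  ],
)

```text
t: 8.13
tool_pos: [0.5359, -0.0468, 0.2216]
orientation: [0.065, -3.141, -0.001]
force: [0.1, 0.3, -1.3]
opening: 0.0159
```

```bash
python3 -c "
from st import *
from h import *
st([.5344,-.0514,.222])
s=robot.read_camera('side');np.save('pics/side1.npy',s)
crop(s,(240,110,350,220),7,'pics/p4.png')
"
```

```text
t 8.13 pos [ 0.5359 -0.0468  0.2216] yang 92.39 z [-0.  0. -1.] F [ 0.1  0.3 -1.3] M [ 0.02 -0.17  0.05] op 0.0159 q [-0.18 -0.03  1.68  0.    1.5  -1.8 ]
tool-frame cm to target [ 0.17 -0.45 -0.04]
```

View pics/p4.png

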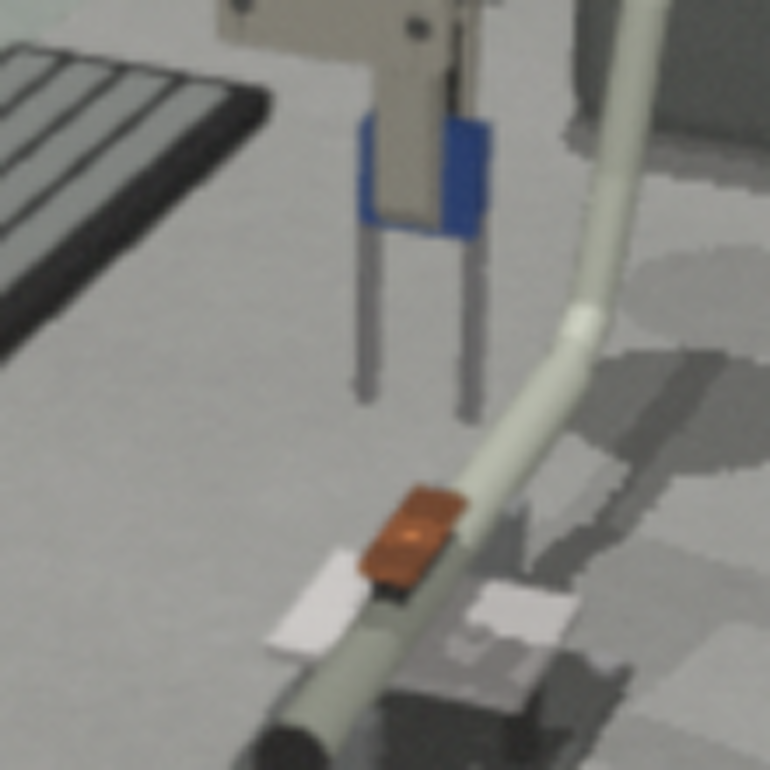

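Run:
```python
from h import *
from scipy.spatial.transform import Rotation as Ro
s=robot.read_state(); R=Ro.from_rotvec(s['orientation']).as_matrix(); p=s['tool_pos']
def src(c,k,o): return [(c[0]+.5)/k-.5+o[0],(c[1]+.5)/k-.5+o[1]]
for c in [(367,402),(469,422),(370,320),(474,320)]:
    C,d=ray("side",src(c,7,(240,110)))
    X=C+d*((p-C)@R[:,1])/(d@R[:,1]); print(c,X.round(4),(R.T@(X-p)).round(4))
```

```text
(367, 402) [ 0.5535 -0.046   0.1324] [-0.0175  0.      0.0893]
(469, 422) [ 0.5179 -0.0475  0.1321] [0.018  0.     0.0895]
(370, 320) [ 0.553  -0.0461  0.1627] [-0.017  -0.      0.0589]
(474, 320) [ 0.5175 -0.0476  0.1695] [ 0.0185 -0.      0.0522]
```

Run:
```python
from h import *
s=np.load('pics/side0.npy')
for (r0,r1,c0,c1) in [(200,214,278,305),(163,182,300,330)]:
  W=[]
  for r in range(r0,r1):
    row=cv2.cvtColor(s[r:r+1,c0:c1],cv2.COLOR_RGB2HSV)[0].astype(int)
    m=np.where((row[:,1]>14)&(row[:,2]>120)&(row[:,0]>20)&(row[:,0]<60))[0]
    if len(m)<3: continue
    X=plane("side",(c0+(m.min()+m.max())/2,r),.072); W.append((c0+m.min(),c0+m.max(),*X[:2],X[0]-(.53238-.0433*X[1])))
  W=np.array(W);print(W.round(4))
crop(s,(270,155,335,220),12,'pics/p5.png')
```

```text
[[ 2.890e+02  2.980e+02  5.309e-01 -4.300e-03 -1.700e-03]
 [ 2.880e+02  2.970e+02  5.313e-01  6.000e-04 -1.100e-03]
 [ 2.880e+02  2.970e+02  5.296e-01  4.500e-03 -2.600e-03]
 [ 2.870e+02  2.960e+02  5.300e-01  9.400e-03 -1.900e-03]
 [ 2.860e+02  2.960e+02  5.294e-01  1.380e-02 -2.400e-03]
 [ 2.840e+02  2.950e+02  5.308e-01  1.900e-02 -7.000e-04]
 [ 2.840e+02  2.940e+02  5.302e-01  2.330e-02 -1.200e-03]
 [ 2.830e+02  2.940e+02  5.296e-01  2.760e-02 -1.600e-03]
 [ 2.830e+02  2.930e+02  5.290e-01  3.190e-02 -2.000e-03]
 [ 2.820e+02  2.920e+02  5.294e-01  3.660e-02 -1.400e-03]
 [ 2.820e+02  2.920e+02  5.277e-01  4.030e-02 -2.900e-03]
 [ 2.810e+02  2.900e+02  5.292e-01  4.540e-02 -1.300e-03]
 [ 2.800e+02  2.900e+02  5.285e-01  4.960e-02 -1.700e-03]
 [ 2.800e+02  2.890e+02  5.279e-01  5.370e-02 -2.100e-03]]
[[ 3.160e+02  3.240e+02  5.387e-01 -1.987e-01 -2.200e-03]
 [ 3.150e+02  3.230e+02  5.392e-01 -1.925e-01 -1.600e-03]
 [ 3.140e+02  3.230e+02  5.384e-01 -1.869e-01 -2.100e-03]
 [ 3.130e+02  3.220e+02  5.388e-01 -1.808e-01 -1.400e-03]
 [ 3.130e+02  3.220e+02  5.369e-01 -1.758e-01 -3.000e-03]
 [ 3.120e+02  3.210e+02  5.374e-01 -1.697e-01 -2.400e-03]
 [ 3.110e+02  3.200e+02  5.378e-01 -1.637e-01 -1.700e-03]
 [ 3.100e+02  3.200e+02  5.371e-01 -1.583e-01 -2.200e-03]
 [ 3.100e+02  3.190e+02  5.364e-01 -1.529e-01 -2.600e-03]
 [ 3.090e+02  3.190e+02  5.356e-01 -1.475e-01 -3.100e-03]
 [ 3.090e+02  3.180e+02  5.349e-01 -1.422e-01 -3.600e-03]
 [ 3.080e+02  3.170e+02  5.353e-01 -1.364e-01 -2.900e-03]
 [ 3.070e+02  3.160e+02  5.358e-01 -1.306e-01 -2.300e-03]
 [ 3.060e+02  3.160e+02  5.351e-01 -1.254e-01 -2.700e-03]
 [ 3.060e+02  3.150e+02  5.344e-01 -1.202e-01 -3.200e-03]
 [ 3.050e+02  3.140e+02  5.348e-01 -1.145e-01 -2.600e-03]
 [ 3.040e+02  3.140e+02  5.341e-01 -1.094e-01 -3.000e-03]
 [ 3.070e+02  3.120e+02  5.312e-01 -1.053e-01 -5.800e-03]
 [ 3.070e+02  3.110e+02  5.305e-01 -1.003e-01 -6.200e-03]]
```

View pics/p5.png

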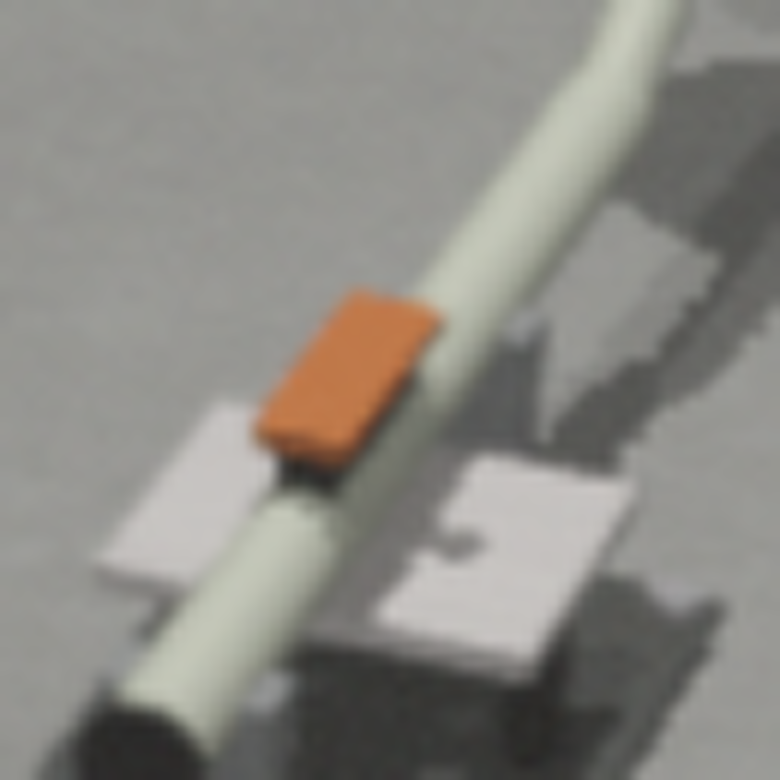

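Call:
carry_out(
  commands=[
    [[0,0,0,0],[0,0,0,0]],
  ],
)

```text
t: 8.35
tool_pos: [0.536, -0.0474, 0.2217]
orientation: [-0.066, 3.141, 0.0]
force: [0.4, 0.5, -0.4]
opening: 0.0155
```

```bash
python3 -c "
from st import *
st([.5336,-.0505,.16])
"
```

```text
t 8.35 pos [ 0.536  -0.0474  0.2217] yang 92.4 z [ 0.  0. -1.] F [ 0.4  0.5 -0.4] M [ 0.07 -0.15 -0.04] op 0.0155 q [-0.18 -0.03  1.68  0.    1.5  -1.8 ]
tool-frame cm to target [ 0.25 -0.3   6.17]
```

Call:
carry_out(
  commands=[
    [[0.25,-0.3,0,0],[0,0,1,0],[0,0,1,0],[0,0,0.4,0],[0,0,0.3,0],[0,0,0.3,0],[0,0,0.3,0],[0,0,0.3,0],[0,0,0.3,0],[0,0,0.3,0],[0,0,0,0]],
  ],
)

```text
t: 9.27
tool_pos: [0.5333, -0.0512, 0.1789]
orientation: [0.064, -3.14, -0.0]
force: [-0.2, 0.9, -1.2]
opening: 0.0162
```

```bash
python3 -c "
from st import *
from h import *
st([.5336,-.0505,.16])
s=robot.read_camera('side');np.save('pics/side2.npy',s)
crop(s,(240,110,350,220),7,'pics/p6.png')
t=robot.read_camera('top');crop(t,(240,180,340,260),7,'pics/p6t.png')
"
```

```text
t 9.27 pos [ 0.5333 -0.0512  0.1789] yang 92.34 z [-0.001  0.    -1.   ] F [-0.2  0.9 -1.2] M [ 0.07 -0.11 -0.02] op 0.0162 q [-0.19 -0.01  1.73  0.    1.42 -1.8 ]
tool-frame cm to target [-0.03  0.07  1.89]
```

View pics/p6.png

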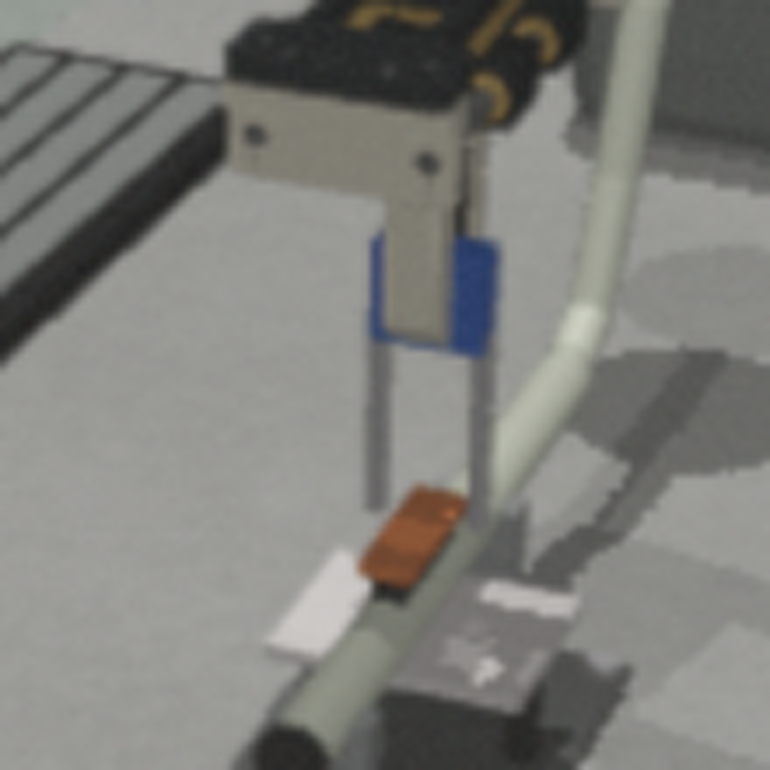

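View pics/p6t.png

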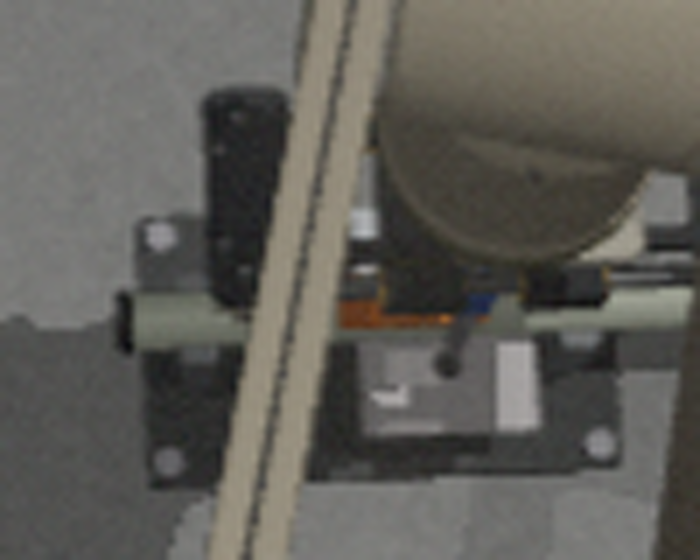

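```bash
python3 - <<'E'
from h import *
from scipy.spatial.transform import Rotation as Ro
t=cv2.imread('pics/p6t.png')
s=robot.read_state(); R=Ro.from_rotvec(s['orientation']).as_matrix(); p=s['tool_pos']
for sg in(1,-1):
  for z in(.12,.09,.052):
    q=p+R[:,0]*.018*sg; q[2]=z
    for n,k,o in(("top",7,(240,180)),("side",7,(240,110))):
        u=proj(n,q); print(sg,z,n,((u-np.array(o)+.5)*k-.5).round(1))
E
python3 - <<'E'
import sys; sys.path.insert(0,'.')
from h import *
im=cv2.imread('pics/p6t.png'); cv2.imwrite('pics/p6z.png',cv2.resize(im[280:400,380:520],None,fx=4,fy=4,interpolation=2))
im=cv2.imread('pics/p6.png'); cv2.imwrite('pics/p6y.png',cv2.resize(im[440:720,240:600],None,fx=2,fy=2,interpolation=2))
E
```

```text
1 0.12 top [461.  334.3]
1 0.12 side [479.4 449.8]
1 0.09 top [455.1 348.1]
1 0.09 side [476.4 528.3]
1 0.052 top [448.  364.7]
1 0.052 side [472.7 624.9]
-1 0.12 top [455.6 238.9]
-1 0.12 side [377. 430.]
-1 0.09 top [449.9 254.7]
-1 0.09 side [375.4 508. ]
-1 0.052 top [442.9 273.7]
-1 0.052 side [373.4 603.9]
```

View pics/p6z.png

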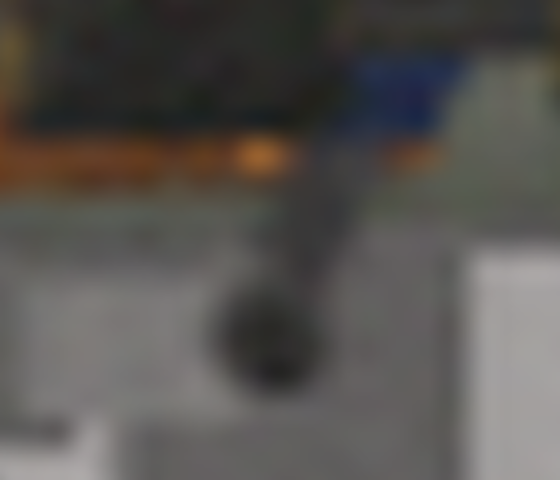

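The top view shows the near leg heading for the hole at crop (447.6,364.6). The leg's projected landing point is (448,364.7), so x and y line up. I'll go down gently.

Call:
carry_out(
  commands=[
    [[0,0,0.4,0],[0,0,0.4,0],[0,0,0.4,0],[0,0,0.4,0],[0,0,0.4,0],[0,0,0.4,0],[0,0,0.4,0],[0,0,0.4,0],[0,0,0.2,0],[0,0,0.1,0],[0,0,0,0],[0,0,0,0]],
  ],
)

```text
t: 10.37
tool_pos: [0.5337, -0.0513, 0.1448]
orientation: [-0.064, 3.141, -0.0]
force: [0.0, 1.1, -1.0]
opening: 0.0157
```

Call:
carry_out(
  commands=[
    [[0,0,0.1,0],[0,0,0.1,0],[0,0,0.1,0],[0,0,0.1,0],[0,0,0,0]],
  ],
)

```text
t: 10.78
tool_pos: [0.5335, -0.0513, 0.1404]
orientation: [0.064, -3.141, -0.0]
force: [-0.3, 0.1, -0.3]
opening: 0.0158
```

Call:
carry_out(
  commands=[
    [[0,0,0.1,0],[0,0,0.1,0],[0,0,0,0]],
  ],
)

```text
t: 11.03
tool_pos: [0.5335, -0.0512, 0.1384]
orientation: [0.064, -3.141, -0.0]
force: [-0.8, 0.4, -1.0]
opening: 0.0158
```

```bash
python3 -c "
from st import *
from h import *
st()
s=robot.read_camera('side')
crop(s,(260,150,340,220),9,'pics/p7.png')
t=robot.read_camera('top');crop(t,(285,215,325,245),16,'pics/p7t.png')
"
```

```text
t 11.03 pos [ 0.5335 -0.0512  0.1384] yang 92.34 z [-0.  0. -1.] F [-0.8  0.4 -1. ] M [ 0.14 -0.14 -0.03] op 0.0158 q [-0.19  0.02  1.78  0.    1.34 -1.8 ]
```

View pics/p7.png

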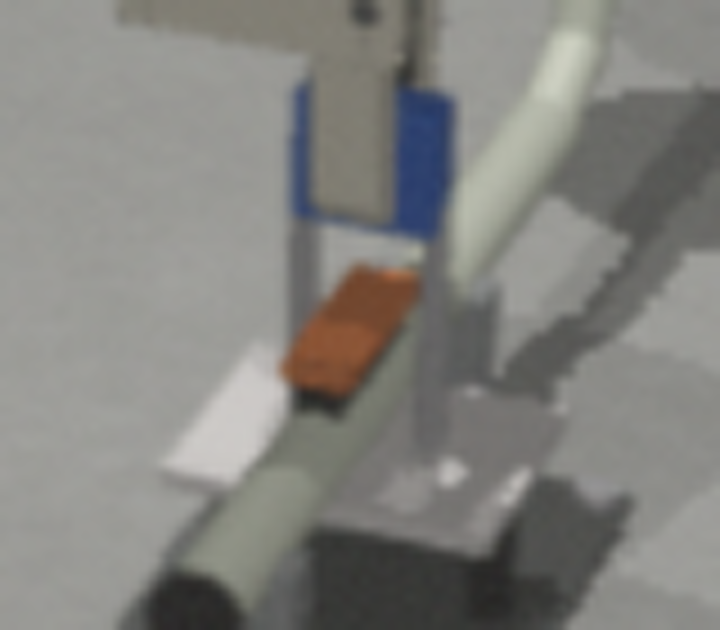

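View pics/p7t.png

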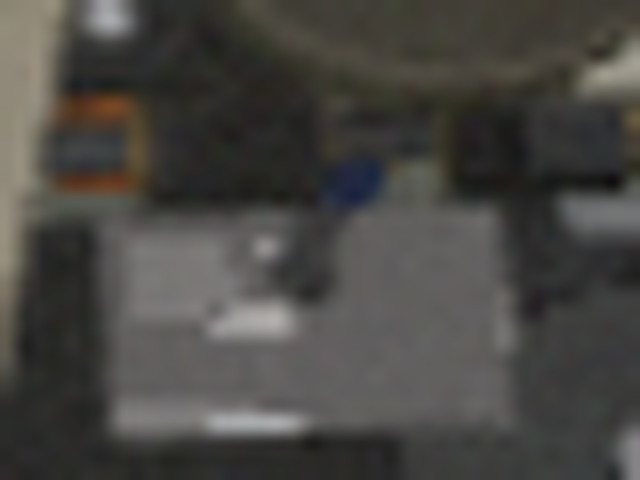

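No contact force yet, and the near leg covers the hole at side crop (430,450). I'll keep going down gently.

Call:
carry_out(
  commands=[
    [[0,0,0.1,0],[0,0,0.1,0],[0,0,0,0]],
  ],
)

```text
t: 11.38
tool_pos: [0.5335, -0.0513, 0.1364]
orientation: [0.064, -3.141, -0.0]
force: [-0.3, 0.6, -1.2]
opening: 0.0157
```

Call:
carry_out(
  commands=[
    [[0,0,0.1,0],[0,0,0.1,0],[0,0,0,0]],
  ],
)

```text
t: 11.63
tool_pos: [0.5335, -0.0513, 0.1344]
orientation: [0.064, -3.141, -0.0]
force: [-0.1, -0.4, -1.0]
opening: 0.016
```

Call:
carry_out(
  commands=[
    [[0,0,0.1,0],[0,0,0.1,0],[0,0,0,0]],
  ],
)

```text
t: 11.88
tool_pos: [0.5335, -0.0513, 0.1324]
orientation: [0.064, -3.141, -0.0]
force: [0.3, 0.3, -1.8]
opening: 0.0154
```

Call:
carry_out(
  commands=[
    [[0,0,0.15,0],[0,0,0.15,0],[0,0,0.15,0],[0,0,0.15,0],[0,0,0.15,0],[0,0,0.15,0],[0,0,0,0],[0,0,0,0]],
  ],
)

```text
t: 12.55
tool_pos: [0.5335, -0.0513, 0.1235]
orientation: [0.064, -3.141, -0.0]
force: [-0.3, -0.4, -0.9]
opening: 0.0158
```

Call:
carry_out(
  commands=[
    [[0,0,0.1,0],[0,0,0.1,0],[0,0,0.1,0],[0,0,0.1,0],[0,0,0.1,0],[0,0,0,0]],
  ],
)

```text
t: 13.05
tool_pos: [0.5335, -0.0513, 0.1183]
orientation: [0.064, -3.141, -0.0]
force: [0.3, -0.5, -1.5]
opening: 0.0155
```

Call:
carry_out(
  commands=[
    [[0,0,0.1,0],[0,0,0.1,0],[0,0,0.1,0],[0,0,0,0]],
  ],
)

```text
t: 13.38
tool_pos: [0.5338, -0.0513, 0.1162]
orientation: [-0.064, 3.141, -0.0]
force: [-2.4, -0.1, 3.7]
opening: 0.016
```

```bash
python3 -c "
from st import *
from h import *
st()
s=robot.read_camera('side')
crop(s,(260,150,340,220),9,'pics/p8.png')
"
```

```text
t 13.38 pos [ 0.5338 -0.0513  0.1162] yang 92.34 z [ 0. -0. -1.] F [-2.4 -0.1  3.7] M [0.1  0.27 0.02] op 0.016 q [-0.19  0.05  1.8  -0.    1.3  -1.8 ]
```

View pics/p8.png

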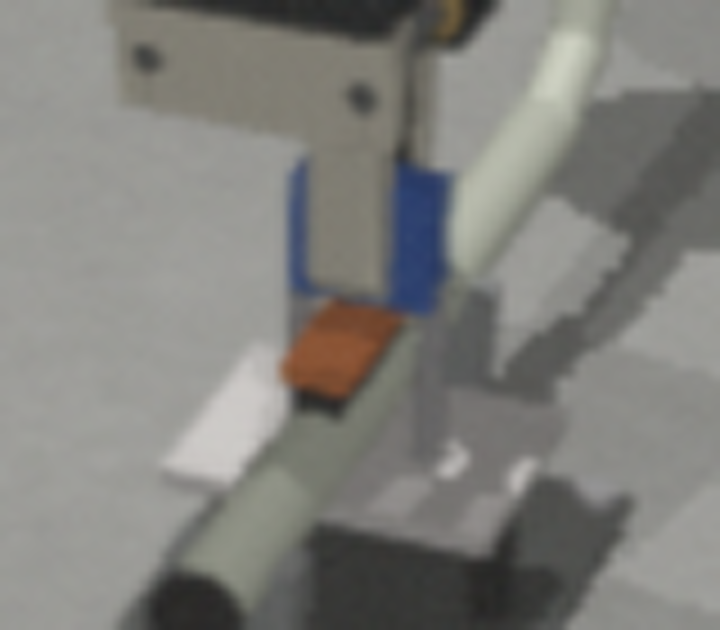

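Call:
carry_out(
  commands=[
    [[0.03,0,0.1,0],[0,0,0.1,0],[0,0,0.1,0],[0,0,0,0]],
  ],
)

```text
t: 13.77
tool_pos: [0.5338, -0.0513, 0.1134]
orientation: [-0.064, 3.14, -0.0]
force: [-1.7, 1.1, 4.8]
opening: 0.0161
```

Call:
carry_out(
  commands=[
    [[0,0,0.1,0],[0,0,0.1,0],[0,0,0,0]],
  ],
)

```text
t: 14.02
tool_pos: [0.5338, -0.0513, 0.1114]
orientation: [-0.064, 3.14, -0.0]
force: [-1.1, -0.5, 5.6]
opening: 0.0157
```

Call:
carry_out(
  commands=[
    [[0,0,0.1,0],[0,0,0.1,0],[0,0,0,0]],
  ],
)

```text
t: 14.27
tool_pos: [0.5337, -0.0513, 0.1094]
orientation: [-0.064, 3.14, -0.0]
force: [-1.6, -0.6, 4.2]
opening: 0.0154
```

Call:
carry_out(
  commands=[
    [[0,0,0.1,0],[0,0,0,0]],
  ],
)

```text
t: 14.43
tool_pos: [0.5337, -0.0514, 0.1085]
orientation: [-0.064, 3.14, -0.0]
force: [-2.0, 1.1, 5.9]
opening: 0.0156
```

Call:
carry_out(
  commands=[
    [[0,0,0.1,0],[0,0,0,0]],
  ],
)

```text
t: 14.6
tool_pos: [0.5338, -0.0513, 0.1084]
orientation: [-0.064, 3.14, -0.0]
force: [-6.6, 1.0, 13.6]
opening: 0.0159
```

Call:
carry_out(
  commands=[
    [[0,0,0.05,0],[0,0,0,0]],
  ],
)

```text
t: 14.77
tool_pos: [0.5339, -0.0513, 0.1084]
orientation: [-0.064, 3.14, -0.0]
force: [-9.7, 0.7, 17.0]
opening: 0.016
```

```bash
python3 -c "
from st import *
from h import *
st()
s=robot.read_camera('side');np.save('pics/side3.npy',s)
crop(s,(260,150,340,220),9,'pics/p9.png')
"
```

```text
t 14.77 pos [ 0.5339 -0.0513  0.1084] yang 92.35 z [ 0.001 -0.    -1.   ] F [-9.7  0.7 17. ] M [ 0.36  1.51 -0.  ] op 0.016 q [-0.19  0.05  1.8  -0.    1.28 -1.8 ]
```

View pics/p9.png

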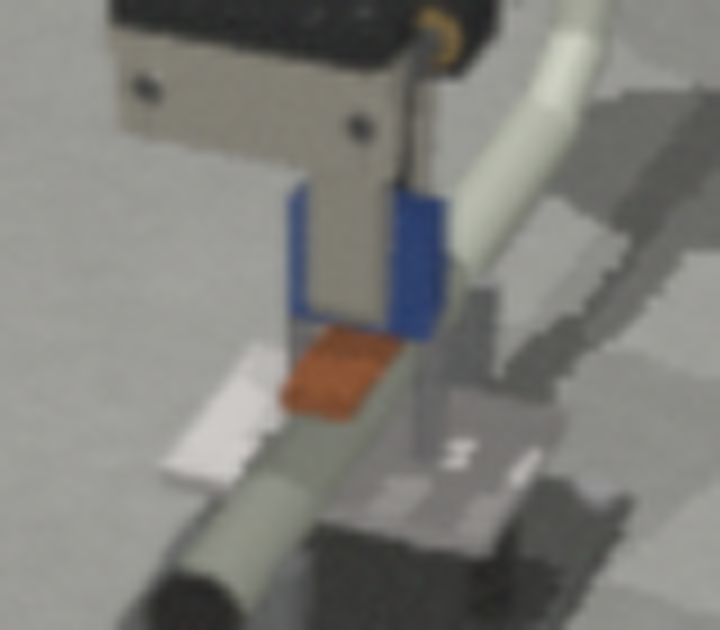

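The pad sits flush on the tube with no dark gap under it, and the strip's corner at (160,465) hasn't moved. I'll take the load off, then release.

Call:
carry_out(
  commands=[
    [[0,0,-0.1,0],[0,0,0,0]],
  ],
)

```text
t: 14.98
tool_pos: [0.5338, -0.0513, 0.1085]
orientation: [-0.064, 3.14, -0.0]
force: [-5.1, 0.6, 10.2]
opening: 0.0162
```

Call:
carry_out(
  commands=[
    [[0,0,0,0],[0,0,0,0],[0,0,0,0],[0,0,0,0],[0,0,0,0]],
  ],
  claw=3.5,
)

```text
t: 15.4
tool_pos: [0.5332, -0.0513, 0.1069]
orientation: [0.064, -3.141, -0.0]
force: [0.3, 0.1, -0.4]
opening: 0.0346
```

Call:
carry_out(
  commands=[
    [[0,0,-0.5,0],[0,0,-1,0],[0,0,-2,0],[0,0,-3,0],[0,0,-3,0],[0,0,-3,0],[0,0,-3,0],[0,0,0,0],[0,0,0,0]],
  ],
)

```text
t: 16.15
tool_pos: [0.5348, -0.0516, 0.2658]
orientation: [-0.064, 3.135, -0.002]
force: [0.1, -0.4, 0.2]
opening: 0.0351
```

```bash
python3 -c "
from st import *
from h import *
st()
s=robot.read_camera('side');np.save('pics/side4.npy',s)
crop(s,(230,100,350,220),6,'pics/p10.png')
"
```

```text
t 16.15 pos [ 0.5348 -0.0516  0.2658] yang 92.34 z [ 0.006 -0.001 -1.   ] F [ 0.1 -0.4  0.2] M [ 0.06 -0.15  0.01] op 0.0351 q [-0.19 -0.06  1.62 -0.    1.57 -1.8 ]
```

View pics/p10.png

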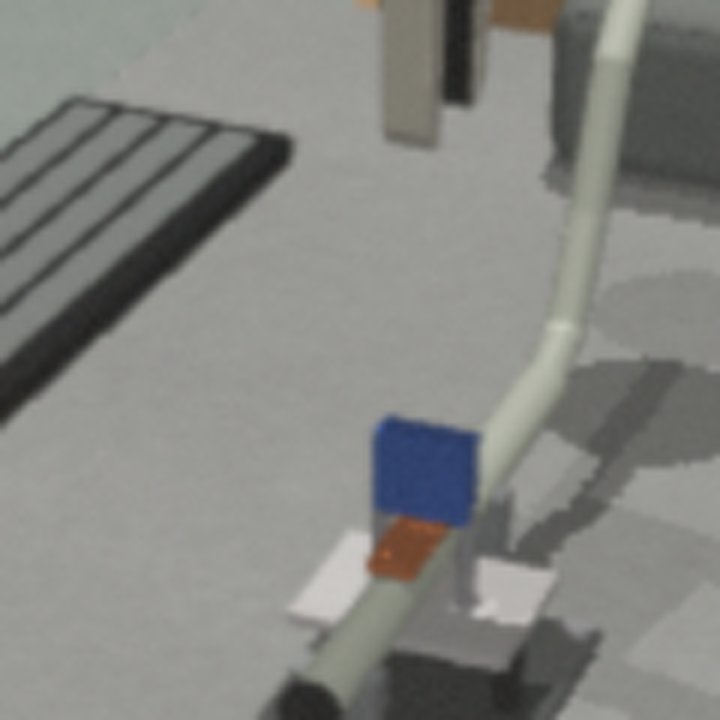

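The clamp stands on the tube, released, with its blue face centred at crop (424,473). I'll check its height and tilt before handing in.

Run:
```python
from h import *
n=np.array([-.0408,.999,0]); p=np.array([.5335,-.0513,.108])+.008*n
def src(c,k,o): return [(c[0]+.5)/k-.5+o[0],(c[1]+.5)/k-.5+o[1]]
for c in[(376,420),(478,433),(470,524),(376,508),(424,473)]:
    C,d=ray("side",src(c,6,(230,100))); print((C+d*((p-C)@n)/(d@n)).round(4))
```

```text
[ 0.5513 -0.0426  0.1278]
[ 0.51   -0.0443  0.1306]
[ 0.5118 -0.0442  0.0901]
[ 0.5506 -0.0426  0.0887]
[ 0.5312 -0.0434  0.1086]
```

```bash
python3 -c "
from plant import robot
print(robot.close_job())"
```

```text
the job is handed in; nothing more can be done
None
```

I seated the wide U-clamp over the foot tube, with its legs through the strip's holes and the pad pressed home. I then released it upright and handed the job in at about 16 s. No verdict is reported, so the result below rests on my own measurements.

- **Placing:** the holes were visible in the top view, about 23 mm from the saddle's middle towards the lamp. I lined the legs up on them and lowered in small steps. The legs went through with no contact force seen, so no sliding search was needed.
- **Pressing:** the crossbar met the pad at a tool height of about 0.117 m and it slid about 9 mm. The force then rose to 17 N at the hard stop, well under the 40 N limit. A sideways force of about 10 N built up there and was gone after release.
- **Last picture:** the clamp stands free and upright. Its grip centre measures about 109 mm up (103 to 113 mm allowed) and about 1 mm from the tube axis in the side view. The pad shows no gap beneath it, and the gripper is well clear.
- **Not checked:** I had no reading of the pad or strip travel. I judged the pad home from the force jump and the picture. The strip showed no visible sinking.
- **Disagreement:** the two cameras differed by about 2 mm on the tube's x and up to 4 mm on the strip's position along the tube. I used a point between them in x and relied mainly on the top view along the tube.

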